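# Clamp a plaster model in the T-slot fixture

## Task

Clamp the plaster model that lies on the T-slot plate: take the clamp stud from its stand, drop its head into the slot on the robot's side of the model and slide it along so that its collar pushes the model fully home against the cross fence. Press it home firmly but gently, with about 10 N felt in the hand and never more than 15 N on the model, then turn the stud a quarter turn so its head locks across under the slot, with the collar still up against the model, and let go. Leave the other things on the bench alone.

Things in the scene. Friction and masses are not known exactly. Their poses are not given: they have to be found in the camera images.
- fixture: Bare aluminium T-slot plate 220 (x) x 110 (y) x 22 (z) mm, fixed; origin: centre of its underside, z up. Slot along x at y = 0. Two guide bars, 8 mm high, at y = 33 to 40 mm either side, x = -50 to 106. A steel cross fence, 19 mm high, is clamped over them, its face looking to -x, 50 to 90 mm from the origin along +x: its place differs each time and is not measured. It does not yield.
- slot_end (a point): Middle of the slot mouth at the plate's -x end (the robot's side), on the plate top; axes as the fixture's. The slot starts here, runs the plate's whole 220 mm along +x and is open at both ends. Mouth 13 mm wide through lips 6 mm thick, over a channel 28 mm wide and 10 mm high.
- stud: Steel clamp stud, upright, 88 mm high, 0.12 kg; origin: centre of its foot, z up. From below: head 24 (x) x 9.5 (y) x 6.5 mm, neck 9 mm, white collar 24 mm across at z = 13.5 to 27.5 mm, shank 9 mm, wing grip. In the slot the collar rests on the plate top (origin at fixture z = 8.5 mm). The head enters only with its x along the slot, either way round, and turns freely. Head, neck, collar are slippery.
- wing (a point): Centre of the stud's dark wing grip, on its axis 75 mm above its foot. Wing 32 (x) x 10 (y) x 26 (z) mm, parallel to the head; axes as the stud's. Take it across its 10 mm thickness. A push at the wing tips the stud a little (about 1 mm of play at the head), and slot friction can take up to half of the push before it reaches the model.
- stand: Grey plastic block 56 x 50 x 20 mm, fixed; origin: centre of its underside. The stud stands in its pocket at the start (head 13.5 mm deep, x axes parallel, collar resting on the block's top); lift it straight up.
- model: Cream plaster arch model 59 (x) x 62 (y) x 31 mm, about 0.14 kg, loose on the plate between the guides (2 mm play each side). Origin: centre of its underside; z up. Its base, 16 mm high, reaches 30 mm from the origin along -x (tooth front, towards the robot) and +x (heel, towards the fence). It starts 15 to 75 mm short of the fence and slides on the plate with 1 to 3 N.
- spare_model: Bystander: cream arch model on a grey-blue base, 59 x 62 x 31 mm, on the bench top. Origin: centre of its underside.
- bur_block: Bystander: dark block with burs, 42 x 86 x 50 mm. Origin: centre of its underside.
- wax_tin_a: Bystander: round wax tin with red lid, 50 mm in diameter, 22 mm high. Origin: centre of its underside.
- bottle_a: Bystander: white bottle with green cap, 40 mm in diameter, 90 mm high. Origin: centre of its underside.
- bowl: Bystander: green mixing bowl, 68 mm in diameter, 36 mm high. Origin: centre of its underside.
- polish_wheel: Bystander: brown polishing wheel lying flat, 40 mm in diameter, 10 mm high. Origin: centre of its underside.
Mind the look-alikes: they are no part of the job. Leave any yellow look-alike of the model alone.

How it is judged:
By the outcome, as a careful person would: the job done as asked, in the order asked, and still so for the second after the job is handed in, with the robot touching nothing.
It also fails if it takes over 58 s, if anything falls off the work surface, if the arm or the gripper's body presses on something with over 40 N, if the wrist force passes 120 N, or if a joint passes its speed limit or range.

## Robot

A 7-joint arm with a two-finger parallel gripper is mounted at the origin on a cart in front of the work surface, level with it; the furniture and walls round the work are solid. World frame = base frame: x ahead of the robot, y to its left, z up, the work surface at z = 0. Lengths are in m, angles in rad, forces in N, time in s.
With the tool pointing down it reaches from about 0.35 to 0.775 m from the base axis. Payload 3.1 kg.
Tool frame: the origin (TCP) lies midway between the tips of the shut fingers; the grasp point (between the pads) lies 19 mm behind it; z points along the fingers, y is the line along which they close (so a half turn about z gives the same grasp; the last joint's range is limited). The gripper opens to 85 mm and grips with 20 to 120 N. Pads are 22 mm wide; open, the fingers measure 114 mm over their backs; the gripper's body (76 mm by 85 mm) begins 54 mm behind the grasp point. The pads swing forward as they close: fully open they stand 13 mm farther back than shut.
Start: joints at [-0.042, 0.311, 0.014, 1.512, -0.004, 1.319, -0.027], TCP at [0.55, 0, 0.231] pointing down, gripper open.
Joint ranges: [-2.7, 2.7], [-0.3, 1.91], [-1.27, 1.3], [0.12, 2.57], [-1.44, 4.58], [0.2, 2.03], [-3.05, 3.05]. Speed limits (rad/s): [2.79, 2.79, 3.14, 3.14, 3.14, 3.14, 3.14].

## Interface

Orientations are given as a rotation vector (axis times angle).
In Python, from cell import ctrl, effector, viewer, workorder gives the robot as it stands. Calls block until the motion is done:
- ctrl.move_pose(position, orientation): joint-space move of the TCP to a pose.
- ctrl.line_to(position, speed=0.15, attitude=None, guard=None): straight line of the TCP; attitude=None keeps the orientation; speed is the mean speed in m/s. With guard (N) it stops when the force on the tool has changed by that much, and returns True; else False.
- ctrl.goto_joints(angles): joint-space move.
- effector.gripper_open() and effector.close(grip_force=None): open the fingers fully, or close them until they stop; grip_force is the grip in N (None keeps the last).
- ctrl.dwell(seconds).
- ctrl.solve_ik(position, orientation): joint angles nearest the present ones, or None.
- viewer.camera(name): name is "scene" or "side" or "wrist"; returns the picture (384x512x3 uint8, red, green, blue); there is no depth.
- viewer.camera_params(name): a dict with "fov_y" (degrees; the focal length in pixels is half the picture's height over the tangent of half this angle, whatever the lens; pixels are square), "cx", "cy" (the principal point, pixels), "distortion" ([k1, k2, p1, p2, k3] as OpenCV has them; the pictures are not rectified), "R" (3x3) and "t" (3): a world point X has camera coordinates R X + t. Camera axes: x right, y down, z forward; pixel columns grow to the right and rows downward; lengths in m; the calibration is good to about 2 mm. A picture is of the moment at which its call begins: read the wrist's pose just before it. camera_params takes no time and is no camera call; for the wrist camera it gives the pose at the moment of the call.
A pose or a line that the arm cannot do raises ctrl.MotionError and nothing moves.
- workorder.finish_job(): hands the job in; it is judged then, once.
Readings, each from a call of its own:
- ctrl.read_time(): time.
- ctrl.read_joint_pos(): joint angles.
- ctrl.read_qvel(): joint speeds.
- ctrl.read_joint_efforts(): joint torques, N m.
- ctrl.read_tcp_pos(): TCP position.
- ctrl.read_eef_rot(): TCP orientation.
- ctrl.read_ft_force(): force on the tool from outside, world axes, zero at the start.
- ctrl.read_torque(): the same for the moment, N m.
- ctrl.read_gripper_width(): finger opening in m.
- ctrl.read_grasp_force(): force on a finger pad.
Only numpy, scipy, OpenCV 4.12 (cv2) and the standard library are available. Lean on these libraries where they do the work, as an engineer would, in place of code of your own. Each camera call takes 0.05 s, during which the arm holds its last target. There are 200 camera calls.

## Working session

There is one attempt and no reset: what is moved stays moved. The work goes in short steps, each a Python script; the robot and the scene stay as the last script left them, time stands still between calls to the robot, and variables do not carry over. Pictures are saved under pics/ and viewed, at most 10 in all, crops included, and the job is handed in when it is done.

```bash
ls; mkdir -p pics
python3 - <<'E'
from cell import ctrl, effector, viewer, workorder
import cv2,numpy as np
for n in ("scene","side","wrist"):
    p=viewer.camera_params(n); im=viewer.camera(n)
    cv2.imwrite(f"pics/{n}0.png",cv2.resize(im[:,:,::-1],(800,600),interpolation=cv2.INTER_CUBIC))
    cv2.imwrite(f"pics/{n}0_raw.png",im[:,:,::-1])
    print(n,p)
print(ctrl.read_time(),ctrl.read_eef_rot())
E
```

```text
pics
scene {'fov_y': 44.71319390895196, 'cx': 248.42779133954372, 'cy': 201.50693050280023, 'distortion': array([-0.18549499,  0.        ,  0.        ,  0.        ,  0.        ]), 'R': array([[ 0.93237617, -0.36148763,  0.00117271],
       [-0.31532407, -0.81488541, -0.48634607],
       [ 0.17676371,  0.4530877 , -0.87376549]]), 't': array([-0.43611701,  0.31475008,  1.19906205])}
side {'fov_y': 47.49059226545521, 'cx': 263.2945802696595, 'cy': 184.37771649256578, 'distortion': array([0.05570362, 0.        , 0.        , 0.        , 0.        ]), 'R': array([[-0.99681339, -0.07536617, -0.02613453],
       [-0.00558361,  0.39274776, -0.91962928],
       [ 0.07957322, -0.91655286, -0.39191704]]), 't': array([0.52228351, 0.01992926, 1.31435605])}
wrist {'fov_y': 60.545117609749724, 'cx': 263.02740463378035, 'cy': 185.65047291672573, 'distortion': array([-0.03687022,  0.        ,  0.        ,  0.        ,  0.        ]), 'R': array([[ 9.99999398e-01, -2.98358023e-05, -1.09684565e-03],
       [ 2.85265312e-04, -9.58187231e-01,  2.86141833e-01],
       [-1.05952077e-03, -2.86141974e-01, -9.58186646e-01]]), 't': array([-0.54932855, -0.03702479,  0.37858146])}
0.15 [-2.22051944e+00 -2.22059907e+00  2.16821539e-03]
```

View pics/scene0.png

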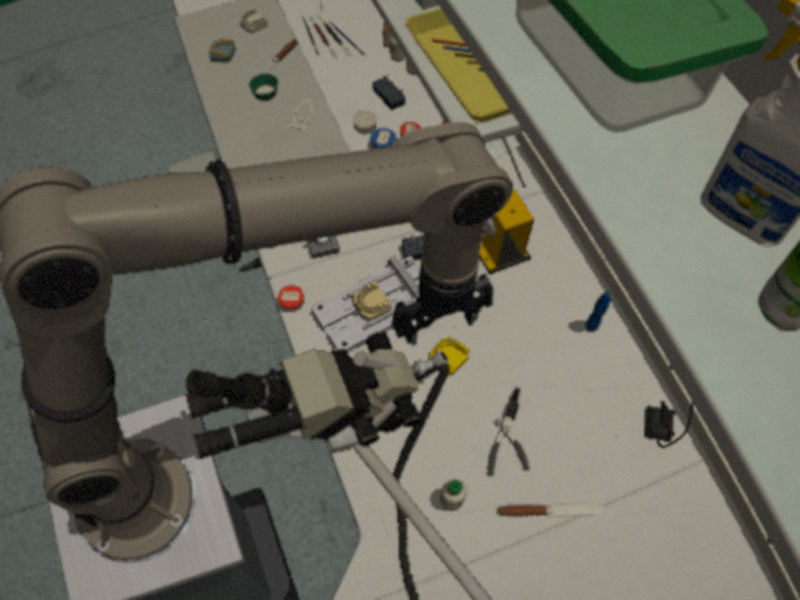

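View pics/side0.png

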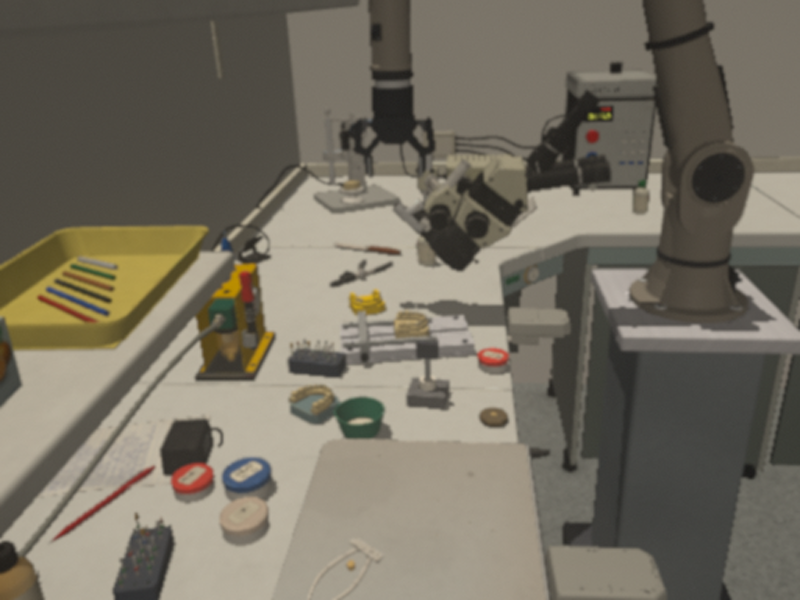

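View pics/wrist0.png

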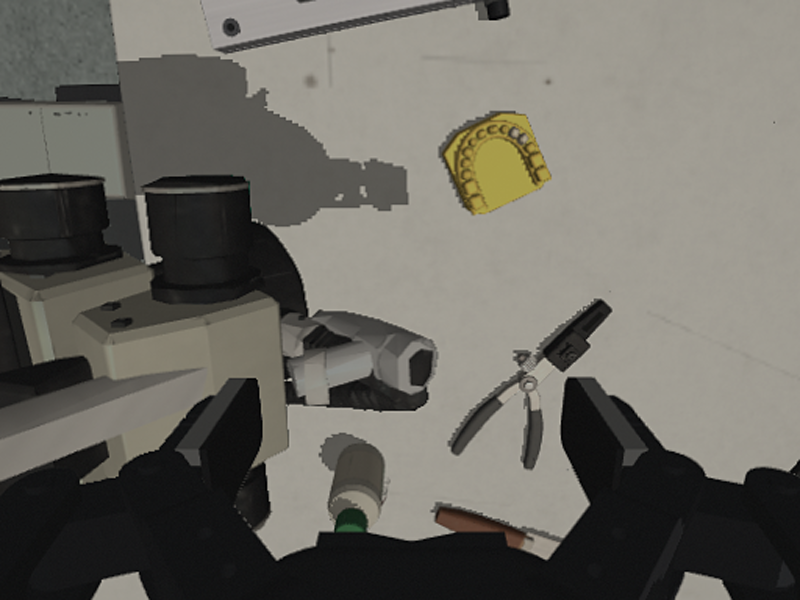

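The scene view shows the plate with the cream model at about (370,300), and the microscope beside the tool. In the side view the stud is in its stand at (428,370), the fence at (364,335) and the model at (412,325). The yellow look-alike is at (366,302).

```bash
cat > h.py <<'E'
import numpy as np, cv2
from cell import ctrl, effector, viewer, workorder
from scipy.spatial.transform import Rotation as Ro
def K(p):
    f=192/np.tan(np.radians(p["fov_y"])/2); return np.array([[f,0,p["cx"]],[0,f,p["cy"]],[0,0,1]])
def ray(p,uv):
    u=cv2.undistortPoints(np.array([[uv]],float),K(p),p["distortion"])[0,0]
    R=np.array(p["R"]); return -R.T@p["t"], R.T@np.array([u[0],u[1],1])
def at(p,uv,z):
    o,d=ray(p,uv); return (o+d*(z-o[2])/d[2])
def proj(p,X):
    return cv2.projectPoints(np.array(X,float).reshape(-1,3),cv2.Rodrigues(np.array(p["R"]))[0],np.array(p["t"]),K(p),p["distortion"])[0][:,0]
def tri(pa,ua,pb,ub):
    o1,d1=ray(pa,ua);o2,d2=ray(pb,ub)
    s=np.linalg.lstsq(np.c_[d1,-d2],o2-o1,rcond=None)[0]
    a,b=o1+s[0]*d1,o2+s[1]*d2; return (a+b)/2,np.linalg.norm(a-b)
def down(yaw): # tool z down, tool x-axis at angle yaw in world
    return (Ro.from_euler('z',yaw)*Ro.from_euler('x',np.pi)).as_rotvec()
E
python3 - <<'E'
from h import *
s=viewer.camera_params("side");c=viewer.camera_params("scene")
for n,uv,z in [("stand",(428,400),.01),("wing",(428,347),.08),("fence",(364,335),.035),("model",(412,325),.035),("tin",(493,357),.015),("bur",(318,362),.03),("bowl",(360,415),.02),("spare",(313,402),.02),("wheel",(493,417),.005),("plateNR",(474,350),.022),("plateNL",(343,358),.022),("plateFR",(465,320),.022)]:
    print(n,at(s,np.array(uv)*.64,z).round(3))
for n,uv,z in [("plL",(312,310),.022),("plB",(332,347),.022),("model",(372,300),.03),("fence",(405,275),.03),("tin",(290,297),.02),("standwing",(322,245),.05)]:
    print(n,at(c,np.array(uv)*.64,z).round(3))
print(Ro.from_rotvec(ctrl.read_eef_rot()).as_matrix().round(2))
E
```

```text
stand [0.47  0.392 0.01 ]
wing [0.47  0.361 0.08 ]
fence [0.584 0.237 0.035]
model [0.507 0.198 0.035]
tin [0.372 0.27  0.015]
bur [0.644 0.321 0.03 ]
bowl [0.56  0.448 0.02 ]
spare [0.632 0.418 0.02 ]
wheel [0.378 0.424 0.005]
plateNR [0.403 0.26  0.022]
plateNL [0.61  0.293 0.022]
plateFR [0.417 0.15  0.022]
plL [0.404 0.228 0.022]
plB [0.414 0.142 0.022]
model [0.514 0.203 0.03 ]
fence [0.592 0.232 0.03 ]
tin [0.374 0.271 0.02 ]
standwing [0.464 0.341 0.05 ]
[[-0.  1. -0.]
 [ 1.  0. -0.]
 [-0. -0. -1.]]
```

Run:
```python
from h import *
r=ctrl.read_eef_rot()
ctrl.line_to([.55,0.03,.30],speed=.25)
ctrl.line_to([.50,.25,.30],speed=.3)
p=viewer.camera_params("wrist"); im=viewer.camera("wrist")
import pickle; pickle.dump(p,open("w1.pkl","wb"))
cv2.imwrite("pics/w1.png",cv2.resize(im[:,:,::-1],(800,600),interpolation=cv2.INTER_CUBIC)); cv2.imwrite("pics/w1_raw.png",im[:,:,::-1])
im=viewer.camera("scene"); cv2.imwrite("pics/s1_raw.png",im[:,:,::-1])
im2=viewer.camera("side"); cv2.imwrite("pics/d1_raw.png",im2[:,:,::-1])
a=cv2.resize(im[130:330,120:380,::-1],(520,400));
cv2.imwrite("pics/s1.png",np.hstack([cv2.resize(im[150:350,130:330,::-1],(400,400)),cv2.resize(im2[60:260,180:380,::-1],(400,400))]))
print(ctrl.read_time(),ctrl.read_tcp_pos(),ctrl.read_joint_pos())
```

```text
1.65 [0.50116776 0.24701242 0.29986406] [-0.40348272  0.30947284 -0.11809142  1.34869275  0.0375621   1.48606059
 -0.52421208]
```

View pics/w1.png

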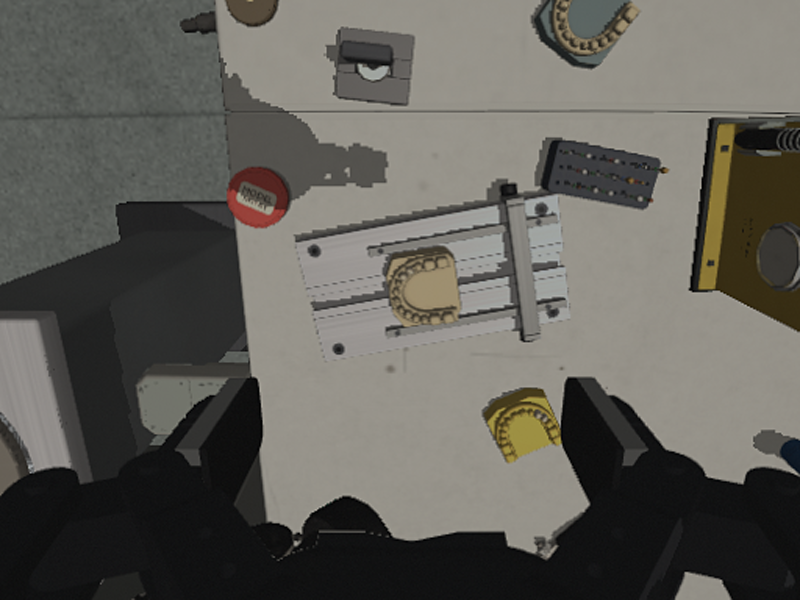

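View pics/s1.png

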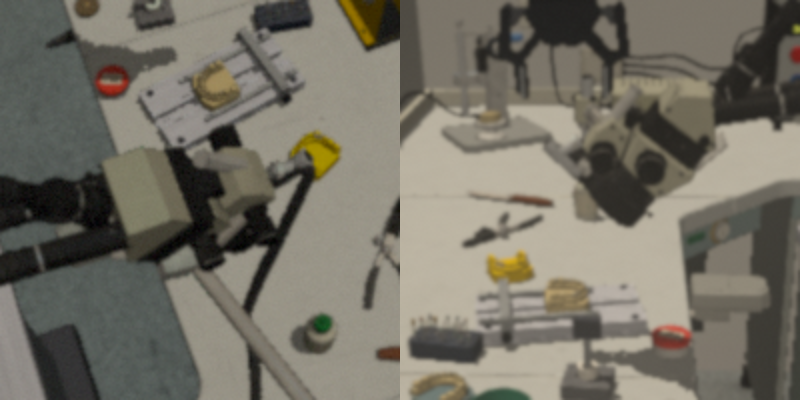

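Wrist picture: the stud wing is at (367,52) on its stand, the plate corners at (295,238), (326,361), (570,318) and (560,192), the model at (424,287) and the fence at (523,268). Next I'll triangulate the microscope and check IK options.

Run:
```python
from h import *
import pickle
w=pickle.load(open("w1.pkl","rb"));s=viewer.camera_params("side");c=viewer.camera_params("scene")
print("micro silver",tri(c,(284,230),s,(466,142)))
for z in (.1,.2,.3): print(z,"knob",at(c,(242,214),z).round(3),"lowblock",at(s,(495,171),z).round(3))
q=lambda u,z: at(w,np.array(u)*.64,z)
P=np.array([q(u,.022)[:2] for u in [(295,238),(326,361),(570,318),(560,192)]]);print(P.round(4),P.mean(0))
d=(P[2]+P[3]-P[0]-P[1]);print("yaw",np.degrees(np.arctan2(d[1],d[0])),np.linalg.norm(d)/2)
print("slot start",q((311,303),.022),"slot by model",q((388,289),.022))
print("wing ends",q((342,50),.097),q((393,54),.097),"stand", [q(u,.02).round(3) for u in [(339,28),(413,33),(408,105),(334,98)]])
print("model front",q((388,290),.038),"fence face",q((506,240),.045),q((523,320),.045))
for n,xy in [("stud",(.465,.375)),("slot",(.43,.20)),("end",(.49,.21))]:
  for yaw in (-5,175,9.5,189.5,99.5,-80.5):
    j=ctrl.solve_ik([*xy,.0645],down(np.radians(yaw))); print(n,yaw,None if j is None else np.round(j,2))
```

```text
micro silver (array([0.27140503, 0.05887036, 0.22749874]), np.float64(0.5707406026598362))
0.1 knob [0.487 0.097 0.1  ] lowblock [-0.106  0.091  0.1  ]
0.2 knob [0.469 0.048 0.2  ] lowblock [0.011 0.347 0.2  ]
0.3 knob [ 0.452 -0.001  0.3  ] lowblock [0.127 0.603 0.3  ]
[[0.405  0.2392]
 [0.425  0.128 ]
 [0.6392 0.1679]
 [0.6219 0.2762]] [0.52278752 0.20283393]
yaw 10.108624820660514 0.21894629303657934
slot start [0.4149413  0.18246995 0.022     ] slot by model [0.48139863 0.19478866 0.022     ]
wing ends [0.45893716 0.37159256 0.097     ] [0.49044275 0.3690907  0.097     ] stand [array([0.448, 0.398, 0.02 ]), array([0.503, 0.395, 0.02 ]), array([0.499, 0.343, 0.02 ]), array([0.442, 0.349, 0.02 ])]
model front [0.48214149 0.19872365 0.038     ] fence face [0.57562202 0.24142592 0.045     ] [0.59294113 0.17467022 0.045     ]
stud -5 [-0.77  0.54  0.09  1.6  -0.06  1.   -2.32]
stud 175 [-0.45  0.58 -0.38  1.58  0.24  1.03  0.59]
stud 9.5 [-0.74  0.54  0.04  1.6  -0.03  1.   -2.09]
stud 189.5 [-0.42  0.58 -0.42  1.58  0.26  1.03  0.82]
stud 99.5 [-0.58  0.55 -0.19  1.59  0.11  1.01 -0.63]
stud -80.5 [-0.05  0.82 -1.08  1.57  0.75  1.22  2.04]
slot -5 [-0.55  0.33  0.1   1.94 -0.04  0.87 -2.09]
slot 175 [-0.21  0.35 -0.32  1.93  0.14  0.88  0.88]
slot 9.5 [-0.52  0.33  0.06  1.94 -0.03  0.87 -1.85]
slot 189.5 [-0.18  0.35 -0.35  1.93  0.16  0.89  1.12]
slot 99.5 [-0.35  0.34 -0.15  1.93  0.06  0.88 -0.36]
slot -80.5 [-1.31  0.55  1.13  1.97 -0.6   1.01 -2.88]
end -5 [-0.53  0.43  0.13  1.78 -0.07  0.93 -2.04]
end 175 [-0.2   0.45 -0.31  1.77  0.17  0.94  0.9 ]
end 9.5 [-0.51  0.43  0.09  1.78 -0.05  0.93 -1.8 ]
end 189.5 [-0.17  0.46 -0.36  1.77  0.19  0.95  1.14]
end 99.5 [-0.34  0.44 -0.13  1.78  0.07  0.93 -0.33]
end -80.5 [-1.2   0.69  1.13  1.81 -0.69  1.11 -2.81]
```

Run:
```python
from h import *
import pickle
s=viewer.camera_params("side");c=viewer.camera_params("scene")
print("micro silver",tri(c,(284,230),s,(266,142)))
for z in (.1,.2,.3): print(z,"knob",at(c,(242,214),z).round(3),"lowblock",at(s,(295,171),z).round(3))
ctrl.move_pose([.474,.370,.20],down(np.radians(176)))
p=viewer.camera_params("wrist"); im=viewer.camera("wrist")
pickle.dump(p,open("w2.pkl","wb"))
cv2.imwrite("pics/w2.png",cv2.resize(im[:,:,::-1],(800,600),interpolation=cv2.INTER_CUBIC))
print(ctrl.read_time(),ctrl.read_tcp_pos(),ctrl.read_joint_pos())
```

```text
micro silver (array([ 0.53483736, -0.01236761,  0.15679656]), np.float64(0.04546489427366739))
0.1 knob [0.487 0.097 0.1  ] lowblock [0.425 0.094 0.1  ]
0.2 knob [0.469 0.048 0.2  ] lowblock [0.423 0.35  0.2  ]
0.3 knob [ 0.452 -0.001  0.3  ] lowblock [0.421 0.605 0.3  ]
2.8 [0.47516004 0.36897876 0.20060112] [-0.42178492  0.4644964  -0.39709557  1.40082672  0.1814162   1.311127
  0.67058945]
```

View pics/w2.png

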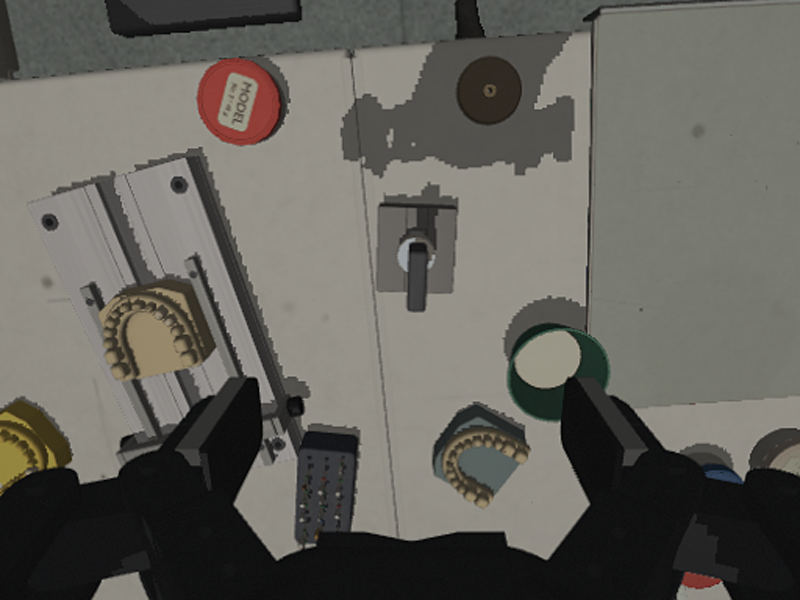

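Run:
```python
import cv2,numpy as np
im=cv2.imread("pics/w2.png")
im=cv2.resize(im,(512,384),interpolation=cv2.INTER_AREA)
a=cv2.resize(im[120:210,230:310],(400,450),interpolation=cv2.INTER_CUBIC)   # x5
b=cv2.resize(im[100:190,10:90],(400,450),interpolation=cv2.INTER_CUBIC)  #x5
cv2.imwrite("pics/w2c.png",np.hstack([a,b]))
```

```text
(no output)
```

View pics/w2c.png

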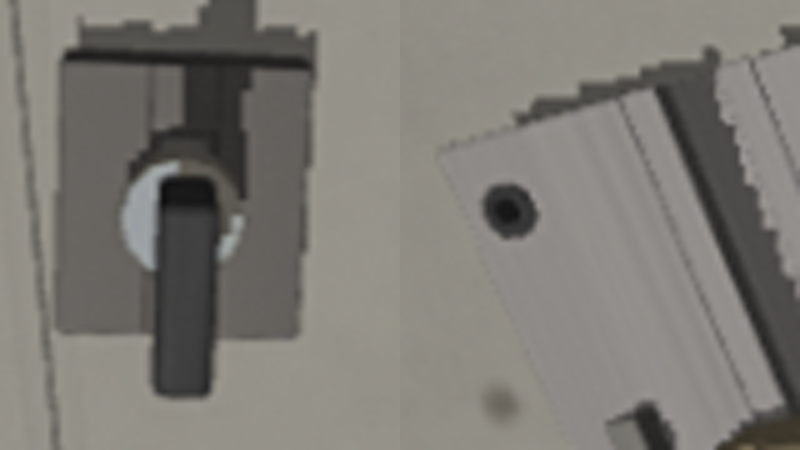

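The crop shows the wing top from (188,206) to (182,396), the slot's −y edge from (655,90) to (790,405), and its +y edge from (720,65) to (800,295).

```bash
cat >> h.py <<'E'
import pickle
E
python3 - <<'E'
from h import *
p=pickle.load(open("w2.pkl","rb"))
A=lambda u,v,z: at(p,(230+u/5-.4,120+v/5-.4),z)[:2]   # crop pixel centre shift
B=lambda u,v,z: at(p,(10+(u-400)/5-.4,100+v/5-.4),z)[:2]
n,f=A(188.5,206,.0945),A(182,396,.0945); print("wing",n,f,(n+f)/2,np.linalg.norm(f-n),np.degrees(np.arctan2(*(f-n)[::-1])))
# stand
S=[A(*u,.02) for u in [(65,65),(308,68),(298,338),(57,333)]];print("stand",np.mean(S,0))
l1,l2=B(655,90,.022),B(790,405,.022); r1,r2=B(720,65,.022),B(800,295,.022)
for a,b in((l1,l2),(r1,r2)): 
    yaw=np.degrees(np.arctan2(*(b-a)[::-1])); print(a,b,yaw)
t=np.radians(10.1); e=np.array([np.cos(t),np.sin(t)]);m=np.array([-e[1],e[0]])
print("lateral L",m@l1,m@l2,"R",m@r1,m@r2,"along start",e@l1,e@r1)
w=pickle.load(open("w1.pkl","rb"));q=lambda u,z: at(w,np.array(u)*.64,z)[:2]
print("w1 centre", m@np.array([.52279,.20283]), e@np.array([.52279,.20283]))
E
```

```text
wing [0.45713119 0.37356452] [0.48794102 0.37039242] [0.4725361  0.37197847] 0.030972696923375585 -5.878309344427928
stand [0.47310665 0.37207069]
[0.4152863  0.17576076] [0.48014385 0.18836351] 10.996355709111198
[0.41165077 0.18979668] [0.45764491 0.19559728] 7.187964866032254
lateral L 0.10020962987764347 0.10124322064360597 R 0.11466559037679082 0.11231045395484678 along start 0.43967327653785043 0.43855551806682974
w1 centre 0.10800680926058505 0.5502580505120734
```

Run:
```python
from h import *
r=down(np.radians(174.1))
ctrl.line_to([.4725,.372,.12],speed=.15,attitude=r)
print(ctrl.line_to([.4725,.372,.0625],speed=.08,guard=8))
print(ctrl.read_tcp_pos(),ctrl.read_ft_force())
effector.close(80)
print("closed",ctrl.read_gripper_width(),ctrl.read_tcp_pos(),ctrl.read_ft_force(),ctrl.read_torque(),ctrl.read_grasp_force())
p=ctrl.read_tcp_pos()
ctrl.line_to([p[0],p[1],.10],speed=.06); ctrl.line_to([p[0],p[1],.17],speed=.15)
ctrl.dwell(.2)
print("lift",ctrl.read_gripper_width(),ctrl.read_tcp_pos(),ctrl.read_ft_force(),ctrl.read_torque())
pw=viewer.camera_params("wrist"); im=viewer.camera("wrist");pickle.dump(pw,open("w3.pkl","wb"))
cv2.imwrite("pics/w3_raw.png",im[:,:,::-1])
t=np.radians(10.1); e=np.array([np.cos(t),np.sin(t)]);m=np.array([-e[1],e[0]])
d=e*.470+m*.1075; print(d)
ctrl.line_to([*d,.15],speed=.2,attitude=down(np.radians(190.1)))
ctrl.dwell(.2)
pw=viewer.camera_params("wrist"); im=viewer.camera("wrist");pickle.dump(pw,open("w4.pkl","wb"))
cv2.imwrite("pics/w4_raw.png",im[:,:,::-1])
cv2.imwrite("pics/w4c.png",cv2.resize(im[60:360,60:460,::-1],(800,600),interpolation=cv2.INTER_CUBIC))
print(ctrl.read_time(),ctrl.read_tcp_pos(),ctrl.read_ft_force(),ctrl.read_torque())
```

```text
False
[0.4728247  0.3724063  0.06291437] [ 0.31969337 -0.09078927 -0.39367438]
closed 0.009371665464857027 [0.47266868 0.37218402 0.06276437] [0.02825949 0.30114067 1.42097245] [ 0.01892014 -0.00549025 -0.06234863] 78.25329780578613
lift 0.00925433102663252 [0.47193596 0.37143323 0.16832788] [ 0.22753248 -0.72887192 -1.207225  ] [-3.68352097e-02  6.96845207e-05  2.86655670e-02]
[0.44386457 0.18825645]
8.0083 [0.44381348 0.18926632 0.15003426] [-0.08916791  0.38163025 -1.52097163] [-0.02458117 -0.00869729 -0.01917556]
```

View pics/w4c.png

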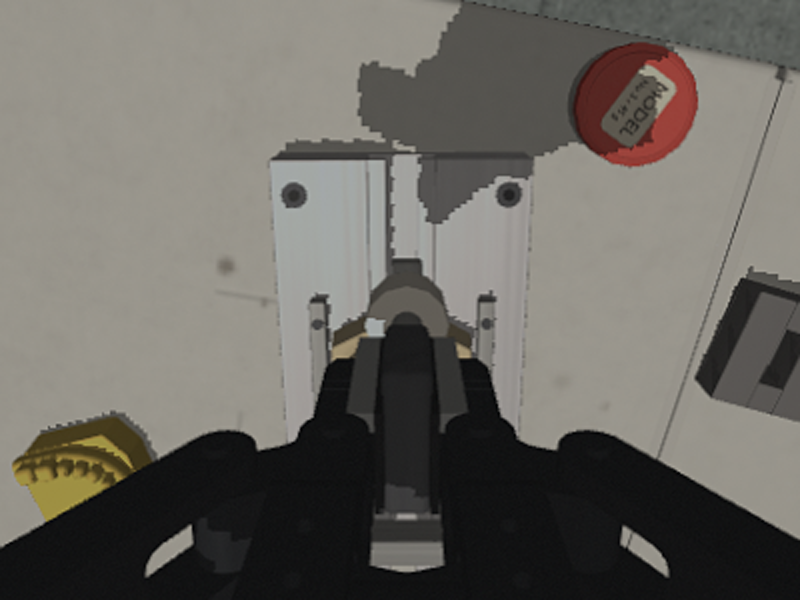

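The picture shows the head tip at (406,262), parallel to the slot. The slot mouth is at about columns 387–420 and the plate's end corners are at (271,158) and (530,158). I'll read intensity profiles for the exact numbers.

Run:
```python
from h import *
p=pickle.load(open("w4.pkl","rb"));im=cv2.imread("pics/w4_raw.png",0)
for r in (142,150,172,178,184): print(r,list(im[r,238:292]))
for r in (142,150,172): print(r,"L",list(im[r,190:204]),"R",list(im[r,318:332]))
print("headtip rows",list(im[185:200,263]))
t=np.radians(10.1); e=np.array([np.cos(t),np.sin(t)]);m=np.array([-e[1],e[0]])
tc=ctrl.read_tcp_pos()[:2]; print("tcp",e@tc,m@tc)
for u in (190,195.5,325): 
  for v in (142,172): X=at(p,(u,v),.022)[:2]; print(u,v,e@X,m@X)
X=at(p,(60+406.5/2,60+266/2),.1005)[:2]; print("head",e@X,m@X)
```

```text
142 [np.uint8(164), np.uint8(163), np.uint8(164), np.uint8(167), np.uint8(153), np.uint8(143), np.uint8(160), np.uint8(166), np.uint8(166), np.uint8(166), np.uint8(165), np.uint8(164), np.uint8(165), np.uint8(163), np.uint8(123), np.uint8(66), np.uint8(81), np.uint8(76), np.uint8(127), np.uint8(164), np.uint8(162), np.uint8(161), np.uint8(161), np.uint8(161), np.uint8(162), np.uint8(162), np.uint8(161), np.uint8(161), np.uint8(162), np.uint8(162), np.uint8(153), np.uint8(153), np.uint8(130), np.uint8(80), np.uint8(83), np.uint8(82), np.uint8(82), np.uint8(83), np.uint8(83), np.uint8(72), np.uint8(73), np.uint8(84), np.uint8(83), np.uint8(82), np.uint8(83), np.uint8(84), np.uint8(84), np.uint8(83), np.uint8(83), np.uint8(83), np.uint8(83), np.uint8(83), np.uint8(84), np.uint8(83)]
150 [np.uint8(164), np.uint8(162), np.uint8(163), np.uint8(166), np.uint8(158), np.uint8(129), np.uint8(138), np.uint8(168), np.uint8(166), np.uint8(166), np.uint8(165), np.uint8(164), np.uint8(164), np.uint8(166), np.uint8(130), np.uint8(66), np.uint8(83), np.uint8(80), np.uint8(124), np.uint8(160), np.uint
[... 4098 characters left out ...]
t8(140), np.uint8(149), np.uint8(148), np.uint8(149), np.uint8(150), np.uint8(150), np.uint8(150)]
headtip rows [np.uint8(160), np.uint8(160), np.uint8(161), np.uint8(168), np.uint8(76), np.uint8(44), np.uint8(58), np.uint8(66), np.uint8(68), np.uint8(68), np.uint8(65), np.uint8(68), np.uint8(67), np.uint8(68), np.uint8(68)]
tcp 0.4701267942614031 0.10850317721225669
190 142 0.4409661607561582 0.04826131962291581
190 172 0.4665780913228186 0.04670507926103822
195.5 142 0.440968172802103 0.05282663247525743
195.5 172 0.46657372428218896 0.051391738379365386
325 142 0.4407975141438389 0.15997297335689817
325 172 0.4663996184500137 0.1613778710926171
head 0.45972619149889704 0.10881162842010157
```

```bash
cat >> h.py <<'E'
t=np.radians(10.1); e=np.array([np.cos(t),np.sin(t)]);m=np.array([-e[1],e[0]])
RI=down(np.radians(190.1))
def fr(a,l,z): return [*(e*a+m*l),z]
def st():
    p=ctrl.read_tcp_pos(); f=np.array(ctrl.read_ft_force()); return np.array([e@p[:2],m@p[:2],p[2]]), np.array([e@f[:2],m@f[:2],f[2]])
def go(a,l,z,speed,n=2,rot=RI):   # goto with correction of the steady tracking error
    c=np.array([a,l,z])
    for _ in range(n):
        ctrl.line_to(fr(*c),speed=speed,attitude=rot); ctrl.dwell(.1)
        c=c+(np.array([a,l,z])-st()[0])
    return c
E
python3 - <<'E'
from h import *
im=cv2.imread("pics/w4_raw.png",0)
for r in (191,193): print(r,[int(v) for v in im[r,250:276]])
c=go(.470,.1061,.084,.12,3); print(c,st())
p=viewer.camera_params("wrist");pickle.dump(p,open("w5.pkl","wb"));im=viewer.camera("wrist");cv2.imwrite("pics/w5_raw.png",im[:,:,::-1])
for r in (120,130,140,150,160,170,180): print(r,[int(v) for v in im[r,225:295].mean(1)])
cv2.imwrite("pics/w5c.png",cv2.resize(im[60:210,160:360,::-1],(800,600),interpolation=cv2.INTER_CUBIC))
print(ctrl.read_time())
E
```

```text
191 [163, 165, 138, 86, 82, 72, 52, 53, 55, 56, 55, 56, 57, 58, 57, 57, 56, 55, 54, 49, 77, 139, 167, 163, 160, 161]
193 [162, 163, 138, 87, 81, 83, 73, 64, 66, 66, 67, 66, 68, 68, 68, 67, 66, 65, 65, 61, 64, 131, 167, 163, 160, 161]
[0.46997425 0.10610094 0.08399677] (array([0.46985918, 0.10607359, 0.08373844]), array([ 0.09769013,  1.04881267, -0.86065934]))
120 [86, 87, 86, 86, 86, 85, 85, 85, 85, 85, 83, 124, 163, 161, 135, 82, 84, 84, 82, 78, 121, 158, 156, 156, 157, 138, 96, 84, 87, 86, 87, 86, 86, 86, 85, 85, 85, 85, 86, 86, 85, 86, 85, 86, 86, 87, 87, 86, 86, 86, 85, 86, 85, 85, 85, 86, 86, 85, 86, 86, 85, 86, 86, 86, 87, 86, 87, 87, 87, 87]
130 [86, 86, 86, 87, 85, 85, 84, 85, 86, 86, 86, 87, 86, 86, 87, 85, 85, 86, 85, 85, 85, 85, 86, 86, 87, 87, 87, 87, 87, 86, 86, 86, 86, 86, 86, 86, 85, 86, 86, 85, 86, 86, 87, 87, 86, 87, 87, 87, 87, 87, 87, 87, 87, 86, 85, 86, 86, 87, 86, 86, 86, 87, 86, 85, 87, 87, 87, 86, 86, 86]
140 [86, 87, 86, 86, 86, 85, 86, 86, 86, 86, 86, 86, 87, 87, 87, 87, 86, 86, 86, 85, 87, 86, 86, 86, 86, 85, 86, 86, 86, 87, 87, 87, 86, 86, 86, 86, 85, 86, 
[... 580 characters left out ...]
, 86, 86, 86, 85, 85, 86, 87, 75, 70, 81, 85, 86, 86, 87, 86, 85, 85, 86, 88, 78, 74, 85, 87, 86, 86, 86, 86, 87, 87]
170 [85, 84, 84, 84, 86, 88, 88, 87, 86, 86, 84, 84, 84, 85, 88, 85, 74, 73, 85, 86, 86, 87, 86, 87, 86, 85, 86, 85, 73, 75, 86, 87, 87, 86, 85, 85, 86, 86, 86, 86, 87, 86, 86, 87, 86, 86, 86, 87, 76, 72, 83, 86, 86, 87, 86, 86, 85, 85, 85, 87, 77, 73, 85, 87, 86, 86, 86, 87, 86, 86]
180 [173, 169, 165, 167, 169, 138, 79, 80, 79, 78, 77, 77, 79, 82, 86, 87, 76, 71, 84, 85, 87, 87, 87, 86, 86, 86, 86, 86, 73, 72, 88, 86, 87, 87, 86, 86, 86, 87, 86, 86, 86, 86, 86, 86, 86, 86, 87, 87, 77, 73, 83, 86, 86, 87, 87, 86, 86, 86, 85, 86, 78, 77, 87, 87, 86, 86, 85, 87, 87, 87]
9.5583
```

View pics/w5c.png

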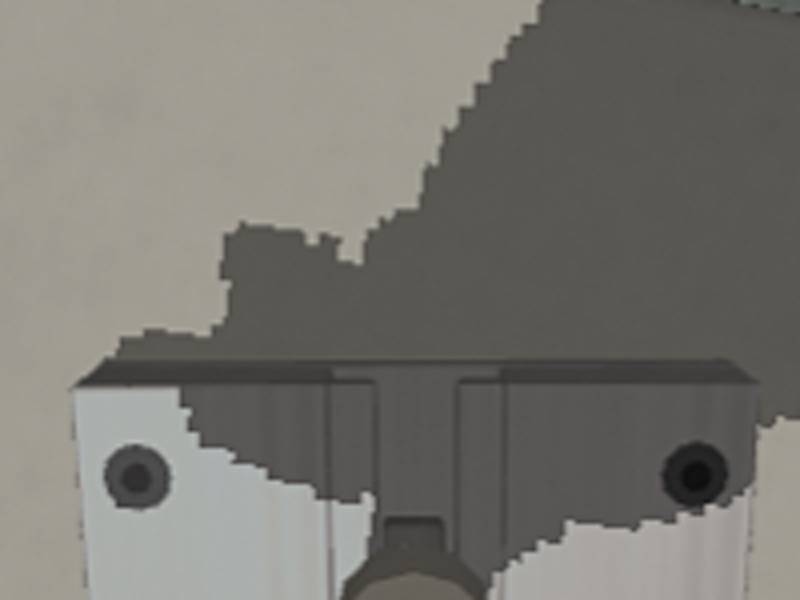

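The close crop shows the head (columns 384–446) centred within 0.3 mm in the slot mouth (377–457) and parallel to it, so I'll drop it in.

Run:
```python
from h import *
print(ctrl.line_to(fr(.470,.1064,.066),speed=.03,attitude=RI,guard=5),st())
ctrl.dwell(.1)
print(ctrl.line_to(fr(.470,.1064,.062),speed=.01,attitude=RI,guard=3),st(),ctrl.read_torque())
print(ctrl.read_time())
```

```text
False (array([0.4700508 , 0.10648189, 0.06599306]), array([-0.11501791,  0.26782825, -0.50159975]))
True (array([0.47037766, 0.10647076, 0.06466754]), array([-0.05410704, -0.53450709,  4.57458712])) [ 0.00182159  0.06024445 -0.01555897]
10.6917
```

Run:
```python
from h import *
z=.0651
ctrl.line_to(fr(.470,.1064,z),speed=.01,attitude=RI); ctrl.dwell(.1); print(st())
print(ctrl.line_to(fr(.490,.1064,z),speed=.04,attitude=RI,guard=6),st())
a=.490
for a in np.arange(.495,.531,.005):
    g=ctrl.line_to(fr(a,.1064,z),speed=.02,attitude=RI,guard=5); s,f=st(); print(round(a,4),g,s.round(4),f.round(2))
    if g: break
print(ctrl.read_time(),ctrl.read_torque())
```

```text
(array([0.46960616, 0.10626911, 0.06474395]), array([-0.11559057,  1.08394366, -1.63141874]))
False (array([0.48987443, 0.10641988, 0.06495876]), array([-0.95023294,  0.1971675 , -0.25834572]))
0.495 False [0.4951 0.1064 0.0651] [-0.22 -0.04 -1.89]
0.5 False [0.5003 0.1064 0.0651] [-0.51  0.15 -1.21]
0.505 False [0.5054 0.1064 0.0651] [-0.72 -0.54 -0.98]
0.51 False [0.5104 0.1064 0.0651] [ 0.37  0.69 -1.95]
0.515 False [0.5154 0.1064 0.0651] [ 0.13  0.31 -1.2 ]
0.52 False [0.5204 0.1064 0.0651] [ 0.7   0.59 -1.9 ]
0.525 False [0.5254 0.1064 0.0652] [ 0.72  0.01 -1.49]
0.53 False [0.5304 0.1064 0.0651] [-0.4  -0.23 -1.42]
14.9667 [0.00324665 0.01205647 0.03014753]
```

Run:
```python
from h import *
z=.0651
for a in np.arange(.531,.556,.001):
    g=ctrl.line_to(fr(a,.1064,z),speed=.012,attitude=RI,guard=4); s,f=st(); f2=np.mean([st()[1] for _ in range(4)],0)
    print(round(a,4),g,s.round(4),f.round(2),f2.round(2),np.round(ctrl.read_torque(),3))
    if g or f2[0]<-5: break
print(ctrl.read_time())
im=viewer.camera("side");cv2.imwrite("pics/d6_raw.png",im[:,:,::-1]);im=viewer.camera("scene");cv2.imwrite("pics/s6_raw.png",im[:,:,::-1])
```

```text
0.531 False [0.531  0.1064 0.0651] [-0.19 -0.49 -1.4 ] [-0.19 -0.49 -1.4 ] [ 0.013  0.043 -0.025]
0.532 False [0.532  0.1064 0.0651] [-1.2  -0.2  -1.15] [-1.2  -0.2  -1.15] [ 0.02   0.111 -0.002]
0.533 False [0.5331 0.1064 0.0651] [-0.09  0.31 -0.9 ] [-0.09  0.31 -0.9 ] [0.002 0.18  0.031]
0.534 False [0.5341 0.1064 0.0651] [-0.52 -0.28 -1.76] [-0.52 -0.28 -1.76] [ 0.013  0.069 -0.041]
0.535 False [0.5352 0.1064 0.0651] [-0.06 -0.68 -1.2 ] [-0.06 -0.68 -1.2 ] [-0.035  0.079  0.021]
0.536 False [0.5361 0.1064 0.0651] [-0.59  0.14 -1.17] [-0.59  0.14 -1.17] [ 0.01   0.052 -0.029]
0.537 False [0.5371 0.1064 0.0651] [-0.71  0.24 -0.66] [-0.71  0.24 -0.66] [-0.057  0.175  0.045]
0.538 False [0.5381 0.1064 0.0651] [-0.13 -0.14 -1.  ] [-0.13 -0.14 -1.  ] [-0.033  0.119  0.005]
0.539 False [0.5391 0.1064 0.0651] [-0.1   0.35 -0.89] [-0.1   0.35 -0.89] [ 0.009  0.134 -0.023]
0.54 False [0.5401 0.1064 0.0651] [-0.13 -0.4  -0.73] [-0.13 -0.4  -0.73] [ 0.007  0.124 -0.004]
0.541 False [0.5411 0.1064 0.0651] [-0.21 -0.41 -1.41] [-0.21 -0.41 -1.41] [ 0.036  0.141 -0.015]
0.542 False [0.5421 0.1064 0.0651] [-0.78 -0.47 -0.4 ] [-0.78 -0.47 -0.4 ] [-0.02   0.129  0.033]
0.543 False [0.5429 0.1064 0.065 ] [-1.48  0.1  -0.81] [-1.48  0.1  -0.81] [-0.028  0.206  0.088]
0.544 False [0.5433 0.1064 0.0648] [-1.48 -0.27 -1.05] [-1.48 -0.27 -1.05] [-0.094  0.606 -0.008]
0.545 False [0.5436 0.1063 0.0648] [-4.91 -0.54  0.87] [-4.91 -0.54  0.87] [-0.32   1.295 -0.009]
0.546 False [0.5439 0.1063 0.0648] [-6.98 -0.33  3.12] [-6.98 -0.33  3.12] [-0.439  1.684  0.03 ]
18.9667
```

```bash
cat >> h.py <<'E'
def favg(n=5):
    F=[]
    for _ in range(n): ctrl.dwell(.02); F.append(np.r_[st()[1],ctrl.read_torque()])
    return np.mean(F,0)
E
python3 - <<'E'
from h import *
z=.0651; a=.546
while a<.551:
    f=favg(); print(round(a,5),st()[0].round(4),f.round(2))
    if f[0]<-9.6: break
    a+=np.clip((10+f[0])/5000,.0001,.0005)
    ctrl.line_to(fr(a,.1064,z),speed=.01,attitude=RI)
print(ctrl.read_time(),a)
for yaw in (190.1,160,130,100.1): 
    j=ctrl.solve_ik(fr(a,.1064,z),down(np.radians(yaw))); print(yaw,np.round(j,2))
E
```

```text
0.546 [0.5439 0.1063 0.0648] [-6.23  0.05  2.68 -0.41  1.67  0.01]
0.5465 [0.544  0.1063 0.0648] [-7.46 -0.23  3.48 -0.46  1.84 -0.  ]
0.547 [0.5441 0.1063 0.0648] [-8.42 -0.72  4.01 -0.5   2.05  0.02]
0.54732 [0.5441 0.1063 0.0648] [-8.46 -0.7   4.69 -0.54  2.13  0.01]
0.54762 [0.5442 0.1063 0.0647] [-9.17 -0.67  5.34 -0.55  2.24 -0.01]
0.54779 [0.5442 0.1063 0.0648] [-9.08 -0.55  5.3  -0.56  2.31 -0.01]
0.54797 [0.5443 0.1063 0.0648] [-9.13 -0.45  5.15 -0.61  2.38 -0.  ]
0.54815 [0.5443 0.1063 0.0647] [-9.9  -0.75  6.29 -0.62  2.44 -0.02]
21.4833 0.5481480077801628
190.1 [-0.13  0.5  -0.37  1.7   0.21  0.98  1.17]
160 [-0.22  0.49 -0.25  1.7   0.14  0.97  0.71]
130 [-0.3   0.48 -0.13  1.71  0.07  0.96  0.24]
100.1 [-0.39  0.47 -0.01  1.71  0.01  0.96 -0.23]
```

Run:
```python
from h import *
z=.0651; a=.54815; l=.1064
for k in range(1,16):
    r=down(np.radians(190.1-6*k))
    ctrl.line_to(fr(a,l,z),speed=.05,attitude=r); f=favg(3)
    if abs(f[0]+9)>1 or abs(f[1])>2:
        a+=np.clip((9+f[0])/4000,-.001,.0008); l+=np.clip(f[1]/6000,-.0004,.0004)*(abs(f[1])>2)
    print(k,round(a,5),round(l,5),st()[0].round(4),f.round(2))
    if f[0]<-14 or abs(f[1])>12: break
print(ctrl.read_time(),ctrl.read_gripper_width(), np.degrees(Ro.from_rotvec(ctrl.read_eef_rot()).as_euler('zyx')))
```

```text
1 0.54815 0.1064 [0.5445 0.1067 0.0648] [-9.38  0.12  5.45 -0.49  2.36 -0.02]
2 0.54815 0.1064 [0.5444 0.1073 0.0647] [-8.81  0.41  5.1  -0.28  2.39 -0.02]
3 0.54815 0.1064 [0.5444 0.1076 0.0648] [-8.83  0.47  4.54 -0.2   2.35 -0.03]
4 0.54815 0.1064 [0.5444 0.1079 0.0648] [-8.69  1.01  4.61 -0.1   2.37  0.02]
5 0.54815 0.1064 [0.5444 0.1079 0.0647] [-9.16  1.14  4.23 -0.13  2.38  0.01]
6 0.54815 0.1064 [0.5444 0.108  0.0648] [-9.02  1.12  4.52 -0.06  2.37 -0.01]
7 0.54815 0.1064 [0.5445 0.108  0.0648] [-8.9   1.5   4.7  -0.04  2.36  0.03]
8 0.54815 0.1064 [0.5445 0.108  0.0647] [-8.95  1.23  4.63 -0.08  2.37 -0.02]
9 0.54815 0.1064 [0.5445 0.108  0.0648] [-8.86  1.43  4.55 -0.11  2.36 -0.  ]
10 0.54815 0.1064 [0.5445 0.108  0.0648] [-8.63  1.46  4.34 -0.04  2.33  0.02]
11 0.54815 0.1064 [0.5446 0.1079 0.0647] [-8.49  0.55  4.23 -0.06  2.3  -0.02]
12 0.54815 0.1064 [0.5446 0.1079 0.0647] [-9.5   1.31  4.45 -0.11  2.31 -0.01]
13 0.54815 0.1064 [0.5446 0.108  0.0648] [-8.73  0.77  4.57 -0.09  2.32  0.  ]
14 0.54815 0.1064 [0.5446 0.1079 0.0647] [-8.54  0.93  4.57 -0.1   2.31  0.01]
15 0.54815 0.1064 [0.5446 0.108  0.0648] [-8.46  0.97  4.85 -0.08  2.28  0.02]
26.1083 0.008859493879722284 [-100.20591163   -0.4060421   179.97816933]
```

Run:
```python
from h import *
z=.0651; a=.54815; l=.1064; r=down(np.radians(100.1))
for _ in range(12):
    f=favg(3); print(round(a,5),st()[0].round(4),f.round(2))
    if f[0]>-3.5: break
    a-=np.clip((-f[0]-3)/4000,.0002,.0008); ctrl.line_to(fr(a,l,z),speed=.02,attitude=r)
effector.gripper_open(); print(st(),ctrl.read_gripper_width())
p=st()[0]
ctrl.line_to(fr(p[0],p[1],.15),speed=.08,attitude=r)
ctrl.line_to(fr(p[0]-.03,p[1],.26),speed=.2,attitude=r)
ctrl.dwell(.3)
q=viewer.camera_params("wrist");im=viewer.camera("wrist");pickle.dump(q,open("w7.pkl","wb"));cv2.imwrite("pics/w7_raw.png",im[:,:,::-1])
im2=viewer.camera("side"); im3=viewer.camera("scene");cv2.imwrite("pics/d7_raw.png",im2[:,:,::-1]);cv2.imwrite("pics/s7_raw.png",im3[:,:,::-1])
c=proj(q,[.53,.203,.035])[0].astype(int); print(c,ctrl.read_time())
x0=int(np.clip(c[0]-80,0,352));y0=int(np.clip(c[1]-75,0,234))
A=cv2.resize(im[y0:y0+150,x0:x0+160,::-1],(480,450),interpolation=cv2.INTER_CUBIC)
B=cv2.resize(im2[180:255,205:305,::-1],(320,240),interpolation=cv2.INTER_CUBIC);C=cv2.resize(im3[150:225,190:290,::-1],(320,210),interpolation=cv2.INTER_CUBIC)
cv2.imwrite("pics/fin.png",np.hstack([A,np.vstack([B,C])]))
```

```text
0.54815 [0.5446 0.1079 0.0648] [-8.96  1.36  4.73 -0.07  2.27  0.  ]
0.54735 [0.5445 0.1079 0.0648] [-7.79  1.36  3.08  0.01  1.94  0.04]
0.54655 [0.5443 0.1079 0.0647] [-6.73  1.08  2.13  0.06  1.7  -0.01]
0.54575 [0.5442 0.1077 0.0648] [-5.41  1.2   1.19  0.1   1.44  0.02]
0.54515 [0.5441 0.1072 0.0648] [-5.08  1.24 -0.46  0.11  1.38  0.03]
0.54463 [0.544  0.1065 0.0648] [-5.09  1.58 -1.04  0.08  1.33  0.02]
0.5441 [0.5439 0.1062 0.0649] [-4.39  0.77 -1.66  0.01  1.2   0.01]
0.54376 [0.5439 0.1061 0.0652] [-3.96  0.41 -1.55 -0.1   1.07 -0.01]
0.54352 [0.5439 0.1061 0.0652] [-3.95 -0.27 -1.06 -0.18  0.9  -0.01]
0.54328 [0.5438 0.1062 0.0653] [-2.74 -0.3  -1.76 -0.19  0.65  0.01]
(array([0.54329672, 0.10641518, 0.06507602]), array([-0.28150285, -0.40755795,  0.21097259])) 0.08528480657814874
[302 153] 31.9583
```

View pics/fin.png

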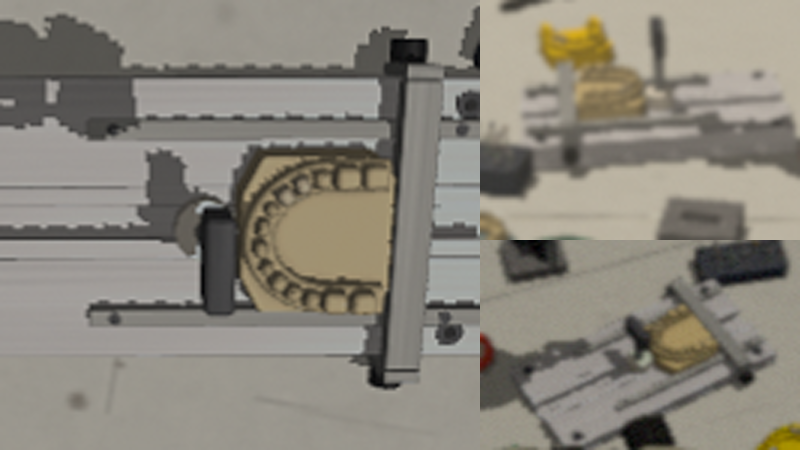

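The final views show the model's heel flush against the fence at column 392. The stud is upright with its wing turned across the slot (218,260), and the collar spans about 178–240, up to the model's front edge. The gripper is clear.

```bash
python3 -c "
from h import *
print(workorder.finish_job(),ctrl.read_time())"
```

```text
the job is handed in; nothing more can be done
the job is handed in; nothing more can be done
```

The job is handed in, but the verdict was not reported: the model was pressed home against the fence with about 10 N felt in the hand. The stud is turned a quarter turn across the slot and let go. The collar was pressing the model at about 3 N just before release and looks touching in the last picture, at about 32 s.

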